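# Lay a marble stele down on its carving rest

## Robot

A 6-joint arm with a two-finger parallel gripper is mounted at the origin on the work surface. World frame = base frame: x ahead of the robot, y to its left, z up, the work surface at z = 0. Lengths are in m, angles in rad, forces in N, time in s.
With the tool pointing down it reaches from about 0.325 to 0.775 m from the base axis. Payload 5.5 kg.
Tool frame: the origin (TCP) lies at the centre of the arm's flange, where the gripper is bolted on; the fingertips stand 182 mm ahead of it and the grasp point (between the pads) lies 163 mm ahead of it; z points along the fingers, y is the line along which they close (so a half turn about z gives the same grasp; the last joint's range is limited). The gripper opens to 88 mm and grips with 3 to 60 N. Pads are 20 mm wide; open, the fingers measure 115 mm over their backs; the gripper's body (75 mm by 178 mm) begins 61 mm behind the grasp point.
Start: joints at [-1.384, 0.091, 1.231, -0, 1.82, -0.057], TCP at [0.145, -0.582, 0.405] pointing down, gripper open.
Joint ranges: [-2.87, 2.87], [-0.86, 2.18], [0.17, 2.46], [-1.51, 4.65], [0.06, 2.69], [-2.65, 2.65]. Speed limits (rad/s): [2.57, 2.57, 3.01, 3.14, 3.14, 3.14].

## Interface

Orientations are given as a unit quaternion [w, x, y, z].
In Python, from bench import manip, gripper_open, close, eyes, order, finder gives the robot as it stands. Calls block until the motion is done:
- manip.move_to(position, orientation): joint-space move of the TCP to a pose.
- manip.move_l(position, speed=0.15, orientation=None): straight line of the TCP; orientation=None keeps the orientation; speed is the mean speed in m/s.
- manip.movej(angles): joint-space move.
- gripper_open() and close(): open the fingers fully, or close them until they stop; the grip force is fixed at half the most.
- manip.hold(seconds).
- manip.inverse_kinematics(position, orientation): joint angles nearest the present ones, or None.
- manip.state(): the state.
- eyes.get_image(name): name is "scene" or "top" or "wrist"; returns a dict with "frame" (420x560x3 uint8, blue, green, red), "depth" (420x560 float32, m along the optical axis (not along the pixel's ray), 0 where there is no reading), "camera_matrix" (3x3 intrinsics, pixels), "view" (4x4, takes a point from world to camera coordinates). Camera axes: x right, y up, looking along -z (the intrinsics and any distortion apply to the point x, -y, -z); pixel columns grow to the right and rows downward; lengths in m; the calibration is good to about 2 mm. A picture is of the moment at which its call begins.
A pose or a line that the arm cannot do raises manip.IKError and nothing moves.
- order.job_done(): hands the job in; it is judged then, once.
Trained networks look in a picture, given as the dict that the camera call returned (one of the last four; its "shot" number tells which), for a name from the list of things; names that differ only in an ending like _2 or _b are one class to them, and where a whole thing is asked for, a point or a joint stands for the part that bears it (a point fixed in the world has none). Each returns a list of dicts, best first, with "conf" (0 to 1); they miss things now and then, are a little off and sometimes report something else, mostly with a low value. They report only what shows in the picture. A call takes as long as a camera call.
- finder.regions_of(target, picture): "mask" (420x560 bool, what is visible of it) and "bbox" ([left, top, right, bottom] in pixels, round what is visible of it).
The state is a dict: "time": time; "joint_pos": joint angles; "dq": joint speeds; "joint_torque": joint torques, N m; "ee_pos": TCP position; "ee_rot": TCP orientation; "ft_force": force on the tool from outside, world axes, zero at the start; "moment": the same for the moment, N m; "finger_gap": finger opening in m; "finger_force": force on a finger pad.
Only numpy, scipy, OpenCV 4.12 (cv2) and the standard library are available. Lean on these libraries where they do the work, as an engineer would, in place of code of your own. Each camera call takes 0.05 s, during which the arm holds its last target. There are 200 camera calls.

## Task

Tip the upright marble stele forward over the low heel lip at its foot, towards the padded bolster, and let it down gently with your fingers until it lies by itself across the bolster, carved face up, its foot still at the lip. Do not let it drop, do not pinch it or press hard on it, do not lift or carry it, and leave the other things on the bench alone.

Things in the scene. Friction and masses are not known exactly. Their poses are not given: they have to be found in the camera images.
- stele: Upright slab of white marble, 30 thick (x) x 54 wide (y) x 180 tall (z), 0.67 to 0.95 kg, centre of mass at mid-height. Origin: centre of its underside; z up the slab, x out of the carved face (roundel, two bands), plain face on -x. Starts standing on the rest's board, plain face 2 to 6 behind the lip. Tips towards its -x; past 10 degrees of tilt it falls by itself unless held back.
- stele_foot (a point): Middle of the bottom edge of the stele's plain face, 15 mm along -x from the stele's origin: the edge over which it tips. Axes as the stele.
- stele_head (a point): Centre of the stele's top end, 180 mm above its origin. Once laid down, the head overhangs the bolster's top line by about 40 mm, with about 50 mm of free space between it and the bench.
- rest: Wooden carving rest, fixed: board 200 x 130 x 15 thick, from x = -135 to 65. Origin at bench level below the rear face of the heel lip, mid-width; x points from bolster to stele (to the robot's left, within 0.45 rad of +y), y along the lip, z up. Lip: x = -10 to 0, 110 long, 6 above the board. The laid stele leans on bolster and lip or board, 75 to 80 degrees from upright.
- bolster_top (a point): Middle of the top line of the rest's bolster: rubber-covered half-round bar along the rest's y, 110 long, 32 wide, at x = -119 of the rest, top 47 above the bench.
- offcut: Bystander: rough marble block 50 x 45 x 85 high, standing behind the stele. Origin: centre of its underside.
- pebble: Bystander: rounded marble form, 72 across, 53 high, beside the rest. Origin: centre of its underside.
- mallet: Bystander: round wooden mallet standing on its head, 80 across, 207 high. Origin: centre of its underside.
- glue: Bystander: small clear bottle, 38 across, 100 high. Origin: centre of its underside.
- rasp: Bystander: rasp with wooden handle lying flat, 260 long, 26 high. Origin on the bench under it, along x.
- rubbing_block: Bystander: abrasive block 120 x 45 x 30. Origin: centre of its underside.
- chisel: Bystander: slim chisel lying beyond the rest, 200 long. Origin on the bench under it.

How it is judged:
At the end, for the whole second after the job is handed in: The stele lies still on the rest, carved face up, tilted 70 to 83 degrees from upright, head past the bolster and clear of the bench, foot edge 12 mm before to 35 mm behind the lip's rear face and within 30 mm of the rest's mid-line, in line with the rest within 0.2 rad (angle between stele's own z axis and vertical between 1.22 and 1.45 rad and x of stele_head in the frame of stele_foot above -1 m and contact force between stele and rest above 2 N and x of stele_head in the frame of rest below -0.13 m and height (world z) of stele_head above 0.055 m and x of stele_foot in the frame of rest between -0.012 and 0.035 m and y of stele_foot in the frame of rest between -0.03 and 0.03 m and angle between the y axis of stele and the y axis of rest, either way round below 0.2 rad and linear speed of stele below 0.01 m/s and angular speed of stele below 0.05 rad/s); the robot touches nothing.
It fails at once if the stele drops or is knocked over: it turns faster than 3.5 rad/s (free fall reaches about 11) (angular speed of stele above 3.5 rad/s).
It fails at once if the stele is squeezed or shoved with more than 30 N by the fingers (any pinch does) (contact force between the fingers and stele above 30 N).
It fails at once if the stele is lifted: its foot edge rises more than 25 mm above the rest's board (z of stele_foot in the frame of rest above 0.04 m).
It fails at once if the stele's foot is carried or dragged off: more than 45 mm from the lip along, or 35 mm across (x of stele_foot in the frame of rest above 0.045 m or x of stele_foot in the frame of rest below -0.03 m or y of stele_foot in the frame of rest above 0.035 m or y of stele_foot in the frame of rest below -0.035 m).
It fails at once if a bystander is moved more than 20 mm (distance of any of offcut, pebble, mallet, glue, rasp, rubbing_block, chisel from where it was at the start of the episode above 0.02 m).
It also fails if it takes over 45 s, if anything falls off the work surface, if the arm or the gripper's body presses on something with over 40 N, if the wrist force passes 120 N, or if a joint passes its speed limit or range.

## Working session

There is one attempt and no reset: what is moved stays moved. The work goes in short steps, each a Python script; the robot and the scene stay as the last script left them, time stands still between calls to the robot, and variables do not carry over. Pictures are saved under pics/ and viewed, at most 10 in all, crops included, and the job is handed in when it is done.

```bash
ls; mkdir -p pics
cat > h.py <<'E'
import numpy as np, cv2
from bench import manip, gripper_open, close, eyes, order, finder
def cloud(p):
    d=p["depth"].astype(float);K=np.array(p["camera_matrix"]);V=np.array(p["view"])
    v,u=np.mgrid[0:d.shape[0],0:d.shape[1]]
    c=np.stack([(u-K[0,2])/K[0,0]*d,-(v-K[1,2])/K[1,1]*d,-d,np.ones_like(d)],-1)
    w=c@np.linalg.inv(V).T
    w[d==0]=np.nan
    return w[...,:3]
E
python3 - <<'E'
from h import *
s=manip.state();print(s)
a=eyes.get_image("scene");b=eyes.get_image("top")
cv2.imwrite("pics/scene0.png",a["frame"]);cv2.imwrite("pics/top0.png",b["frame"])
print(a.keys())
for n,p in (("scene",a),("top",b)):
    W=cloud(p); np.save(n+"0.npy",W)
    for t in ["stele","rest","offcut","pebble","mallet","glue","rasp","rubbing_block","chisel"]:
        r=finder.regions_of(t,p)
        for q in r[:1]:
            m=W[q["mask"]];m=m[~np.isnan(m[:,0])]
            np.save(f"{n}_{t}.npy",m)
            print(n,t,round(q["conf"],2),q["bbox"],len(m),np.percentile(m,[2,50,98],axis=0).round(3).tolist() if len(m) else '')
E
```

```text
bench.py
pics
{'time': 0.0, 'joint_pos': array([-1.38365963e+00,  9.18507406e-02,  1.23188509e+00,  8.06862221e-06,
        1.81979894e+00, -5.66938887e-02]), 'dq': array([ 0.00063772,  0.00227876, -0.00131164, -0.00083978,  0.00104163,
        0.00034661]), 'joint_torque': array([ 8.07956421e-04, -4.46442497e+01, -4.06448829e+01,  6.97442796e-02,
        2.90979602e-02, -1.55116736e-04]), 'ee_pos': array([ 0.14486605, -0.58230392,  0.40351185]), 'ee_rot': array([-9.69247575e-04,  9.92576943e-01,  1.21614431e-01, -5.93862925e-05]), 'ft_force': array([0.66435629, 0.09847072, 0.2721521 ]), 'moment': array([0.03616885, 0.02631965, 0.02472757]), 'finger_force': 0.0, 'finger_gap': 0.08816806328856172}
dict_keys(['frame', 'depth', 'camera_matrix', 'view', 'shot'])
scene stele 0.67 [333.5, 179.6, 347.1, 245.7] 802 [[0.527, 0.15, 0.024], [0.572, 0.166, 0.129], [0.577, 0.18, 0.197]]
scene rest 0.9 [276.4, 214.0, 358.7, 261.4] 2154 [[0.487, 0.014, 0.003], [0.568, 0.097, 0.016], [0.614, 0.206, 0.047]]
scene offcut 0.92 [366.7, 226.0, 394.5, 262.3] 735 [[0.557, 0.25, 0.002], [0.59, 0.28, 0.057],
[... 1122 characters left out ...]
235.4, 178.6, 256.5, 203.8] 368 [[0.646, 0.101, 0.024], [0.675, 0.128, 0.044], [0.711, 0.158, 0.053]]
top mallet 0.82 [108.3, 213.6, 146.8, 241.6] 868 [[0.527, 0.426, -0.0], [0.559, 0.451, 0.09], [0.597, 0.497, 0.205]]
top glue 0.63 [411.5, 208.8, 431.4, 224.3] 169 [[0.589, -0.421, 0.013], [0.603, -0.407, 0.066], [0.617, -0.398, 0.101]]
top rasp 0.87 [147.2, 229.2, 173.4, 313.2] 646 [[0.31, 0.354, 0.01], [0.422, 0.381, 0.016], [0.551, 0.406, 0.027]]
top rubbing_block 0.83 [410.6, 244.3, 433.4, 287.5] 682 [[0.403, -0.442, 0.007], [0.457, -0.413, 0.028], [0.516, -0.387, 0.033]]
top chisel 0.79 [260.5, 121.5, 269.4, 179.5] 282 [[0.746, 0.055, 0.01], [0.837, 0.071, 0.021], [0.893, 0.083, 0.028]]
```

Run:
```python
from h import *
a=cv2.imread("pics/scene0.png");b=cv2.imread("pics/top0.png")
c=np.hstack([cv2.resize(a[160:300,250:410],(400,350)),cv2.resize(b[170:300,170:318],(400,350))]);cv2.imwrite("pics/c0.png",c)
for n in("scene","top"):
    m=np.load(n+"_stele.npy"); t=m[m[:,2]>.188]; print(n,"top pts",len(t),t.mean(0),cv2.minAreaRect((t[:,:2]*1000).astype(np.float32)))
    r=np.load(n+"_rest.npy");
    bo=r[(r[:,2]>.040)&(r[:,2]<.052)];print("bolster top",cv2.minAreaRect((bo[:,:2]*1000).astype(np.float32)),bo.mean(0))
    print("rest",cv2.minAreaRect((r[:,:2]*1000).astype(np.float32)))
    W=np.load(n+"0.npy").reshape(-1,3); W=W[(W[:,2]>.018)&(W[:,2]<.024)&(W[:,0]>.47)&(W[:,0]<.63)&(W[:,1]>.06)&(W[:,1]<.2)];print("lip",W.mean(0),cv2.minAreaRect((W[:,:2]*1000).astype(np.float32)))
    bb=W=np.load(n+"0.npy").reshape(-1,3); bb=bb[(bb[:,2]>.012)&(bb[:,2]<.018)&(bb[:,0]>.45)&(bb[:,0]<.65)&(bb[:,1]>0)&(bb[:,1]<.24)];print("board",cv2.minAreaRect((bb[:,:2]*1000).astype(np.float32)))
```

```text
scene top pts 148 [0.5531796  0.16559988 0.19459425] ((549.457275390625, 165.3567352294922), (28.530441284179688, 54.076717376708984), 88.44803619384766)
bolster top ((566.9275512695312, 81.43184661865234), (173.3559112548828, 129.88388061523438), 70.2701644897461) [0.54620274 0.02936809 0.04519189]
rest ((558.1417846679688, 105.9347152709961), (206.9143829345703, 191.63214111328125), 85.40229797363281)
lip [0.55811137 0.13598155 0.02020172] ((552.1150512695312, 132.7423095703125), (135.37265014648438, 127.77220916748047), 87.77632904052734)
board ((546.3452758789062, 109.9220962524414), (199.52012634277344, 133.33973693847656), 86.06867980957031)
top top pts 234 [0.54553881 0.16492971 0.19349215] ((545.0657348632812, 165.27542114257812), (30.220020294189453, 52.8294677734375), 87.52935028076172)
bolster top ((538.1735229492188, 27.10045623779297), (27.0441951751709, 109.65784454345703), 85.98741912841797) [0.53824395 0.02672835 0.04410732]
rest ((542.532958984375, 110.57127380371094), (199.3155975341797, 131.64865112304688), 86.33354949951172)
lip [0.54750825 0.13904679 0.01982609] ((542.9224853515625, 129.05517578125), (143.01808166503906, 124.26661682128906), 7.576565742492676)
board ((543.3986206054688, 110.78718566894531), (199.5811004638672, 129.6355438232422), 86.42864227294922)
```

View pics/c0.png

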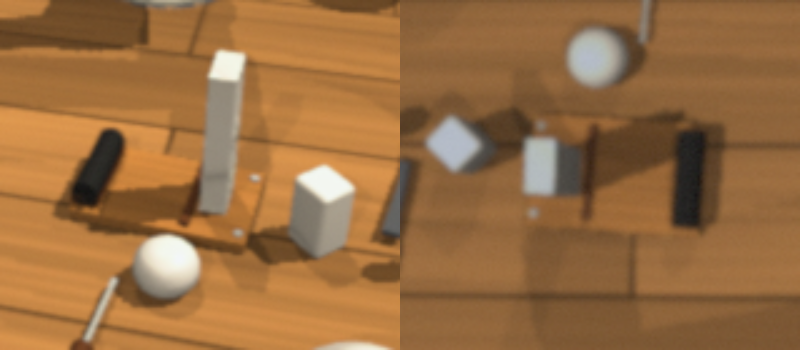

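The picture shows the stele standing just behind the lip, with its top centre at (545, 167) in the right crop. The bolster is at (690, 178) and the offcut is behind the stele at (455, 145). Heights and sizes agree with the spec.

Plan: keep the tool in the vertical plane of the tipping motion and straddle the head with open fingers at an oblique angle. The back finger tips the slab. The front finger catches it almost at once, then lowers it. I'll check the IK first.

```bash
cat > plan.py <<'E'
from h import *
from scipy.spatial.transform import Rotation as R
yaw=np.radians(86.35); X=np.array([np.cos(yaw),np.sin(yaw),0]); Z=np.array([0,0,1.])
O=np.array([.543,.1107,0])+.035*X
head=np.array([.5453,.1653]); mid=(head-O[:2])@np.array([X[1],-X[0]])  # offset along -Y... sideways
lat=np.array([X[1],-X[0],0])*mid
foot=np.array([(head-O[:2])@X[:2]-.015,.015])
w=lambda p:O+lat+X*p[0]+Z*p[1]
def pose(th,phi,D,e,flip=1,foot=foot):
    """front fingertip inner corner e off the plain face, D below head, slab tilt th, tool phi from vertical (deg)"""
    t,f=np.radians([th,phi])
    u=np.array([-np.sin(t),np.cos(t)]); n=np.array([np.cos(t),np.sin(t)])
    F=foot+u*(.18-D)-n*e
    d=np.array([np.sin(f),-np.cos(f)]); c=np.array([np.cos(f),np.sin(f)])
    T=F+.0441*c-.182*d
    dw=X*d[0]+Z*d[1]; cw=(X*c[0]+Z*c[1])*flip
    q=R.from_matrix(np.stack([np.cross(cw,dw),cw,dw],1)).as_quat()
    return w(T),np.r_[q[3],q[:3]],dw
def sched(th):
    phi=np.interp(th,[0,12,80],[58,68,68]); D=np.interp(th,[0,6,18,68,80],[.074,.080,.078,.024,.020])
    fr=np.radians(phi-th); clear=.0882-.03*np.cos(fr)-D*np.sin(fr)
    e=np.interp(th,[0,6,14,20],[.5,.5,.5,0])*clear*(1 if fr>0.3 else 0)/max(np.cos(fr),.3)
    return phi,D,min(e,.006)
E
python3 - <<'E'
from plan import *
print(O,foot,mid)
for fl in(1,-1):
  for th in(0,0.001,6,12,20,40,60,78):
    phi,D,e=sched(th)
    p,q,d=pose(th,phi,D,e,fl)
    if th==0:p=p-.13*d
    print(fl,th,round(phi),D,round(e,4),p.round(3),np.round(j,2) if (j:=manip.inverse_kinematics(p,q)) is not None else None)
E
```

```text
[0.54522815 0.145629   0.        ] [0.00463567 0.015     ] -0.0011805799492820028
1 0 58 0.074 0.006 [ 0.529 -0.096  0.324] [-0.49  0.04  1.56  0.96  1.91 -1.84]
1 0.001 58 0.074001 0.006 [0.536 0.014 0.255] [-0.3   0.01  1.72  0.98  1.68 -1.84]
1 6 63 0.08 0.0044 [ 0.534 -0.006  0.236] [-0.35  0.06  1.73  1.04  1.72 -1.9 ]
1 12 68 0.079 0.0053 [ 0.533 -0.028  0.222] [-0.4   0.11  1.73  1.1   1.76 -1.95]
1 20 68 0.07584 0.0 [ 0.532 -0.037  0.222] [-0.41  0.12  1.72  1.1   1.78 -1.96]
1 40 68 0.05424 0.0 [ 0.53  -0.082  0.22 ] [-0.49  0.16  1.69  1.07  1.84 -1.99]
1 60 68 0.03264 0.0 [ 0.527 -0.129  0.198] [-0.56  0.23  1.65  1.03  1.89 -2.06]
1 78 68 0.020666666666666667 0.0 [ 0.525 -0.157  0.157] [-0.6   0.31  1.63  0.99  1.88 -2.14]
-1 0 58 0.074 0.006 [ 0.529 -0.096  0.324] [-0.49  0.04  1.56  0.96  1.91  1.3 ]
-1 0.001 58 0.074001 0.006 [0.536 0.014 0.255] [-0.3   0.01  1.72  0.98  1.68  1.31]
-1 6 63 0.08 0.0044 [ 0.534 -0.006  0.236] [-0.35  0.06  1.73  1.04  1.72  1.24]
-1 12 68 0.079 0.0053 [ 0.533 -0.028  0.222] [-0.4   0.11  1.73  1.1   1.76  1.19]
-1 20 68 0.07584 0.0 [ 0.532 -0.037  0.222] [-0.41  0.12  1.72  1.1   1.78  1.18]
-1 40 68 0.05424 0.0 [ 0.53  -0.082  0.22 ] [-0.49  0.16  1.69  1.07  1.84  1.15]
-1 60 68 0.03264 0.0 [ 0.527 -0.129  0.198] [-0.56  0.23  1.65  1.03  1.89  1.08]
-1 78 68 0.020666666666666667 0.0 [ 0.525 -0.157  0.157] [-0.6   0.31  1.63  0.99  1.88  1.  ]
```

```bash
sed -i 's/min(e,.006)/min(e,.008)/' plan.py
python3 - <<'E'
from plan import *
phi,D,e=sched(0); p,q,d=pose(0,phi,D,e,-1)
manip.move_to(p-.13*d,q); s0=manip.state()
manip.move_l(p,speed=.06)
s=manip.state(); print(s["time"],s["ee_pos"]-p,s0["ft_force"],s["ft_force"])
a=eyes.get_image("scene"); r=finder.regions_of("stele",a)
print([ (x["conf"],x["bbox"]) for x in r[:2]])
cv2.imwrite("pics/c1.png",cv2.resize(a["frame"][100:310,220:500],(800,600)))
E
```

```text
5.9167 [ 4.56377543e-05 -1.85669760e-04  1.45706201e-04] [ 0.58912353 -0.57836423 -0.39772005] [0.24213831 0.37570492 0.17494584]
[(0.93, [331.1, 178.8, 346.7, 248.0])]
```

View pics/c1.png

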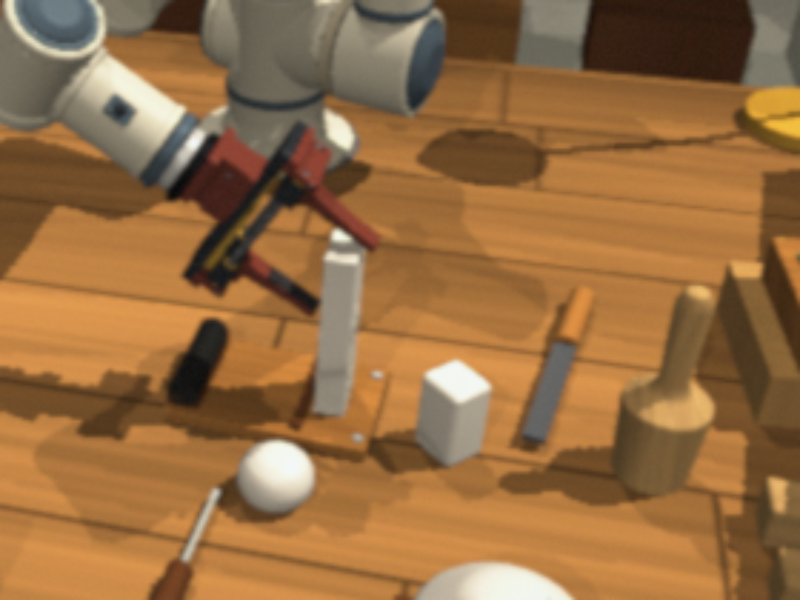

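The front fingertip is at (315, 305), just in front of the plain face. The back finger lies over the head at (370, 240), and the stele is still upright. Next I'll tip it slowly.

```bash
cat >> plan.py <<'E'
def tilt():
    a=eyes.get_image("scene"); r=finder.regions_of("stele",a)
    if not r: return None,a
    m=cloud(a)[r[0]["mask"]]; m=m[~np.isnan(m[:,0])]
    m=m[(m[:,2]>.018)]
    g=np.stack([(m-O)@X,m[:,2]],1); g=g[np.all(np.abs(g-np.median(g,0))<.13,1)]
    _,_,v=np.linalg.svd(g-g.mean(0),full_matrices=False); v=v[0]*np.sign(v[0][1])
    return (np.degrees(np.arctan2(-v[0],v[1])).round(1),g.mean(0).round(3),len(g),g.min(0).round(3),g.max(0).round(3)),a
def run(ths,speed=.04):
    for th in ths:
        phi,D,e=sched(th); p,q,d=pose(th,phi,D,e,-1)
        manip.move_l(p,speed=speed,orientation=q); s=manip.state()
        print(th,round(s["time"],2),"F",np.round([s["ft_force"]@X,s["ft_force"]@lat/np.linalg.norm(lat),s["ft_force"][2]],1))
E
python3 - <<'E'
from plan import *
print(tilt()[0])
run([2,4,6,8]); print(tilt()[0])
run([10,12,14]); t,a=tilt(); print(t)
cv2.imwrite("pics/c2.png",cv2.resize(a["frame"][150:290,250:437],(800,600)))
E
```

```text
(np.float64(1.2), array([0.022, 0.121]), 789, array([0.004, 0.018]), array([0.037, 0.199]))
2 6.5 F [0.4 0.3 1. ]
4 6.86 F [-0.1 -0.   2.2]
6 7.22 F [ 1.7 -0.1  8.3]
8 7.58 F [ 1.2 -0.5  9. ]
(np.float64(3.5), array([0.017, 0.117]), 821, array([-0.008,  0.018]), array([0.034, 0.202]))
10 8.05 F [ 0.5 -0.9  7.4]
12 8.42 F [ 0.4 -0.4  8.1]
14 8.67 F [ 0.5 -0.1  9.3]
(np.float64(9.8), array([0.009, 0.119]), 874, array([-0.022,  0.019]), array([0.033, 0.206]))
```

View pics/c2.png

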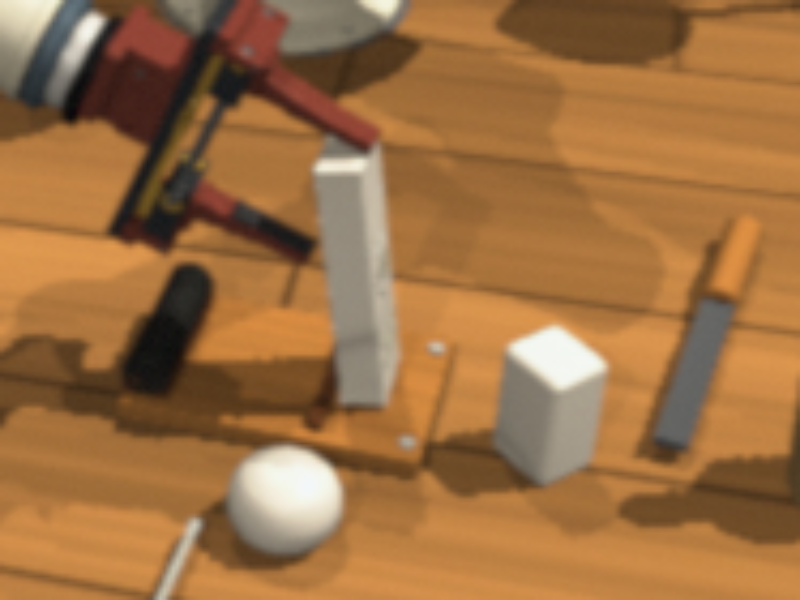

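Tilt is about 10°. The back finger is touching the top corner at (372, 140), and the front finger at (305, 245) is a few mm off the face, ready to catch it. I'll continue over the balance point.

Run:
```python
from plan import *
run([15,16,17]); print(tilt()[0])
run([18,20,22],.03); print(tilt()[0])
run([24,26],.03); t,a=tilt(); print(t)
cv2.imwrite("pics/c3.png",cv2.resize(a["frame"][150:290,250:437],(800,600)))
```

```text
15 9.02 F [ 0.3 -0.4 11.2]
16 9.27 F [ 0.8 -0.7 10.9]
17 9.52 F [-0.1 -0.1 10.6]
(np.float64(10.2), array([0.007, 0.118]), 850, array([-0.023,  0.019]), array([0.034, 0.199]))
18 9.87 F [-1.  -0.5 11.4]
20 10.12 F [-0.3 -1.3  7.4]
22 10.41 F [ 0.3 -1.5  5.2]
(np.float64(12.6), array([0.004, 0.117]), 918, array([-0.031,  0.02 ]), array([0.033, 0.199]))
24 10.8 F [-0.9 -0.3  4.7]
26 11.1 F [-1.6 -1.9  2.2]
(np.float64(27.1), array([-0.019,  0.114]), 1113, array([-0.072,  0.021]), array([0.031, 0.191]))
```

View pics/c3.png

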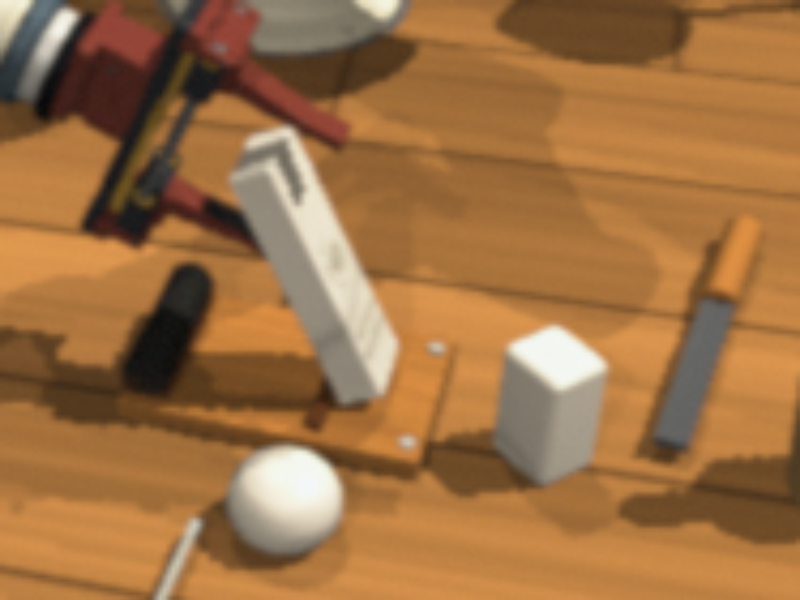

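It tipped over balance and now rests on the front finger at (245, 225) at about 27°, with its foot still at the lip. Now I'll lower it.

Run:
```python
from plan import *
run([29,32,35,38,41,44],.04); print(tilt()[0])
run([47,50,53,56,59,62],.03); t,a=tilt(); print(t)
cv2.imwrite("pics/c4.png",cv2.resize(a["frame"][150:290,250:437],(800,600)))
```

```text
29 11.52 F [-0.8 -0.5 -2.2]
32 11.84 F [-0.7  0.  -1.3]
35 12.17 F [-1.2 -0.4 -1.2]
38 12.49 F [-0.8  1.1 -2.9]
41 12.82 F [-1.2  1.1 -2. ]
44 13.16 F [-0.7  0.3 -3.6]
(np.float64(44.8), array([-0.044,  0.1  ]), 1227, array([-0.119,  0.02 ]), array([0.027, 0.166]))
47 13.66 F [-1.2 -0.1 -3.2]
50 14.07 F [-0.2  0.5 -3.3]
53 14.48 F [-0.6  0.5 -3.6]
56 14.9 F [ 0.6 -0.2 -3.5]
59 15.32 F [ 0.3  0.2 -3. ]
62 15.76 F [ 0.2  0.8 -4. ]
(np.float64(63.0), array([-0.062,  0.079]), 1240, array([-0.149,  0.019]), array([0.02 , 0.125]))
```

View pics/c4.png

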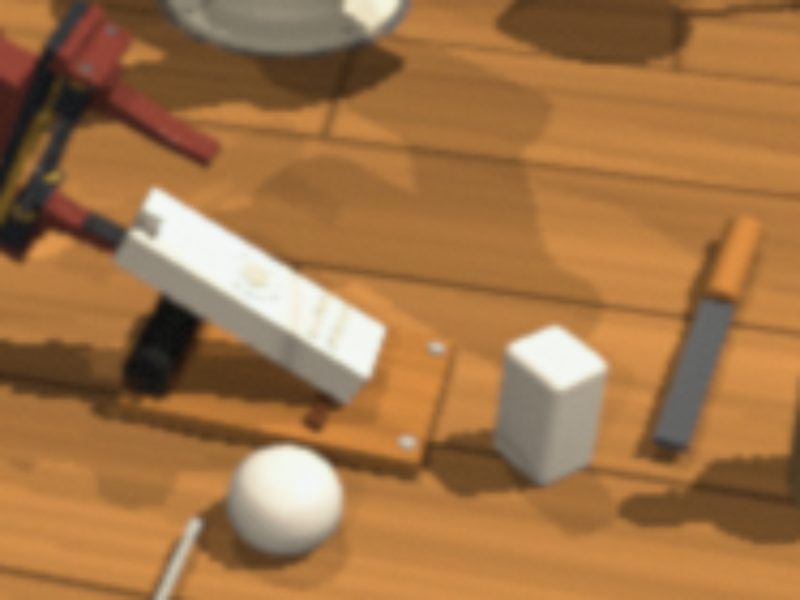

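The stele is at about 63°, its head carried on the finger at (115, 235). The bolster is just below it and the alignment is good. Final lowering now.

Run:
```python
from plan import *
run([64,66,68,70,72,74,76,78],.025); print(tilt()[0])
run([80,82],.025); t,a=tilt(); print(t)
cv2.imwrite("pics/c5.png",cv2.resize(a["frame"][150:290,250:437],(800,600)))
```

```text
64 16.23 F [ 0.5  0.4 -4. ]
66 16.62 F [-0.2  0.6 -3.5]
68 17.0 F [ 0.3 -0.5 -3.1]
70 17.37 F [ 1.3 -0.2 -4.4]
72 17.73 F [ 0.3 -0.4 -3.9]
74 18.11 F [ 0.4  0.  -3.5]
76 18.48 F [ 1.3 -0.5 -3.3]
78 18.86 F [-0.2  0.4 -0.3]
(np.float64(77.7), array([-0.072,  0.062]), 1234, array([-0.16 ,  0.023]), array([0.016, 0.09 ]))
80 19.33 F [-0.4 -0.8 -0.6]
82 19.71 F [ 0.7  0.1 -0.5]
(np.float64(77.6), array([-0.071,  0.062]), 1221, array([-0.164,  0.02 ]), array([0.016, 0.089]))
```

View pics/c5.png

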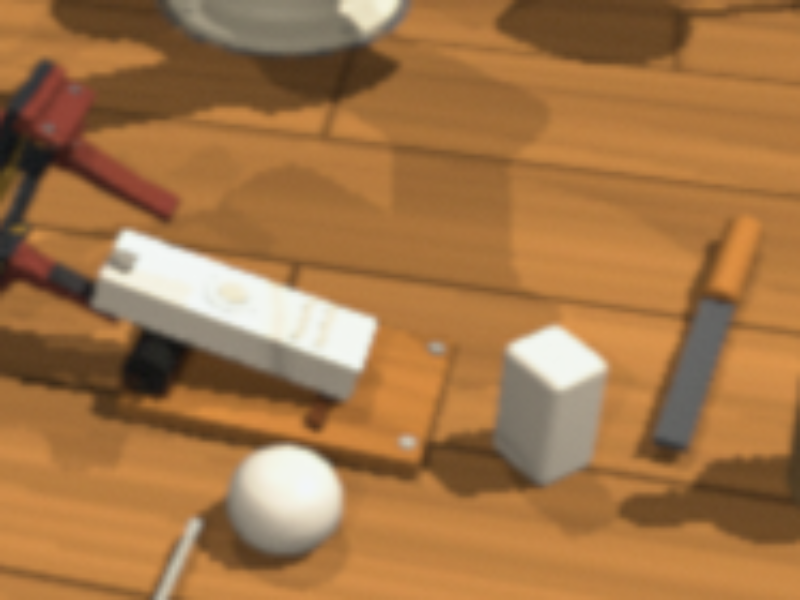

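The stele lies across the bolster at 77.6°, carved face up, and the finger is unloaded (load 0) at (80, 285). I'll withdraw along the finger axis and check again.

Run:
```python
from plan import *
phi,D,e=sched(82); p,q,d=pose(82,phi,D,e,-1)
manip.move_l(p-.09*d,speed=.07); manip.hold(.5)
t,a=tilt(); s=manip.state(); print(t,s["time"],s["ft_force"])
cv2.imwrite("pics/c6.png",cv2.resize(a["frame"][150:290,250:437],(800,600)))
```

```text
(np.float64(77.9), array([-0.073,  0.062]), 1235, array([-0.163,  0.024]), array([0.015, 0.089])) 21.8417 [-0.79788389  0.11335887 -0.07635474]
```

View pics/c6.png

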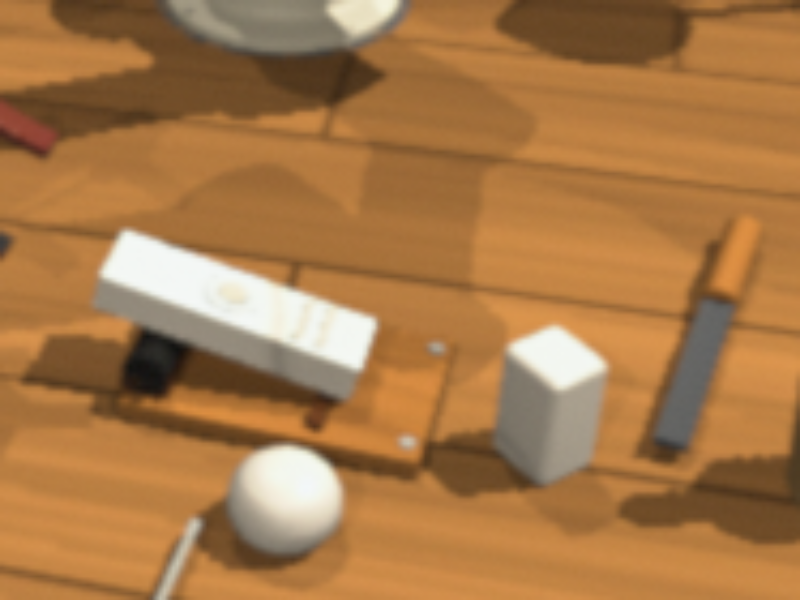

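The stele lies by itself from (115, 270) to (360, 360), the robot is clear, and the bystanders look unmoved. I'll hand it in.

```bash
python3 -c "
from bench import order; print(order.job_done())"
```

```text
the job is handed in; nothing more can be done
None
```

I tipped the stele over the lip, lowered it with the finger and left it lying carved face up across the bolster at about 78° from upright, foot at the lip and robot clear; the job is handed in at about 22 s, but no verdict came back.

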